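# Press the sample plugs home along the cheese wheel

## Task

Four cream-coloured plugs from core sampling stand proud in a curved row on the top of the orange cheese wheel. Run closed fingertips along the row, starting at the plug next to the red seal, and gently press each plug flush with the rind in turn; from the first plug to the last follow the curve of the row and keep the fingertips within about 3 cm of the rind. Then draw the hand away; nothing is picked up, and the wheel, the small cheese on it and the things around it stay where they are.

Things in the scene. Friction and masses are not known exactly. Their poses are not given: they have to be found in the camera images.
- board: round wooden board, diameter 290, 20 thick, fixed to the table; origin at the centre of its underside, on the table top
- wheel: round cheese wheel in orange wax with a dark band round its side, diameter 250, 90 high, about 4 kg, loose on the board (its rind is 110 above the table). Origin at the centre of its underside, z up. Seen from above the seal and then plugs 1, 2, 3, 4 follow one another counter-clockwise on a circle of radius 85 about the wheel's axis, 29 degrees apart; plug 1 lies on the wheel's +x axis
- wheel_top (a point): centre of the wheel's flat top (the rind's surface), 90 above the wheel's origin; z up
- seal (a point): centre of the flat red disc, diameter 26, on the top of the wheel; it marks where the row begins
- plug1_top (a point): centre of the top of plug 1 (the one next to the red seal); a flat cream-coloured upright round plug, diameter 18, in the top of the wheel
- plug1 (a joint): how far plug 1 is pressed in, in m: at 0 it stands 9 mm proud of the rind, at 0.0085 (its stop) it is flush to within 0.5 mm; starts between 0 and 0.003. It slides straight down under about 4 N and stays where it is left
- plug2_top (a point): centre of the top of plug 2 of the row; a flat cream-coloured upright round plug, diameter 18, in the top of the wheel
- plug2 (a joint): how far plug 2 is pressed in, in m: at 0 it stands 9 mm proud of the rind, at 0.0085 (its stop) it is flush to within 0.5 mm; starts between 0 and 0.003. It slides straight down under about 4 N and stays where it is left
- plug3_top (a point): centre of the top of plug 3 of the row; a flat cream-coloured upright round plug, diameter 18, in the top of the wheel
- plug3 (a joint): how far plug 3 is pressed in, in m: at 0 it stands 9 mm proud of the rind, at 0.0085 (its stop) it is flush to within 0.5 mm; starts between 0 and 0.003. It slides straight down under about 4 N and stays where it is left
- plug4_top (a point): centre of the top of plug 4 (the last, farthest from the seal); a flat cream-coloured upright round plug, diameter 18, in the top of the wheel
- plug4 (a joint): how far plug 4 is pressed in, in m: at 0 it stands 9 mm proud of the rind, at 0.0085 (its stop) it is flush to within 0.5 mm; starts between 0 and 0.003. It slides straight down under about 4 N and stays where it is left
- baby: small black waxed cheese, diameter 50, 30 high, 90 g, loose on the middle of the wheel's top; origin at the centre of its underside
- goat: white goat cheese, upright cylinder, diameter 54, 55 high, loose on the table beside the board; origin at the centre of its underside
- jar: amber jar with a brass cap, diameter 60, 85 high, loose on the table on the other side; origin at the centre of its underside
- trier: cheese iron lying on the table beyond the wheel: a dark wooden cross handle 88 long along its y axis (18 thick), with a 12 thick steel rod 139 long along its +x; origin under the middle of the handle, on the table
Not all that is in view belongs to the job. There is more than one size of the jar; the one meant has the size given above.

How it is judged:
By the outcome, as a careful person would: the job done as asked, in the order asked, and still so for the second after the job is handed in, with the robot touching nothing.
It also fails if it takes over 48 s, if anything falls off the work surface, if the arm or the gripper's body presses on something with over 40 N, if the wrist force passes 120 N, or if a joint passes its speed limit or range.

## Robot

A 6-joint arm with a two-finger parallel gripper is mounted at the origin on the work surface. World frame = base frame: x ahead of the robot, y to its left, z up, the work surface at z = 0. Lengths are in mm, angles in rad, forces in N, time in s.
With the tool pointing down it reaches from about 350 to 875 mm from the base axis. Payload 4.2 kg.
Tool frame: the origin (TCP) lies midway between the tips of the shut fingers; the grasp point (between the pads) lies 19 mm behind it; z points along the fingers, y is the line along which they close (so a half turn about z gives the same grasp; the last joint's range is limited). The gripper opens to 85 mm and grips with 20 to 120 N. Pads are 22 mm wide; open, the fingers measure 114 mm over their backs; the gripper's body (76 mm by 85 mm) begins 54 mm behind the grasp point. The pads swing forward as they close: fully open they stand 13 mm farther back than shut.
Start: joints at [1.577, 0.385, 0.008, 0, -1.194, -0.259], TCP at [156.291, 605.122, 231.312] pointing down, gripper open.
Joint ranges: [-3.14, 3.14], [-1.21, 2.06], [-1.07, 1.41], [-3.16, 2.05], [-2.99, -0.16], [-3.1, 3.1]. Speed limits (rad/s): [2.79, 2.79, 3.14, 3.14, 3.14, 3.14].

## Interface

Orientations are given as a unit quaternion [x, y, z, w].
In Python, from bench import arm gives the robot as it stands.
- The arm moves only by the tool send_rows, never from a script. Its argument "targets" is a list of rows, each an object of numbers: "gripper": the gripper command: -1 is fully open, 1 is shut, values between are in proportion; "x", "y", "z": the shift along the tool's x, y, z in cm; "ax", "ay", "az": the turn, a rotation vector about the tool's x, y, z in degrees. A call has 1 to 5 rows; each row shifts and turns the commanded pose from where the row before left it, along the tool's axes as they then stand; what a row does not reach is not made up. A row lasts 1/12 s, in which the tool goes at most 41.7 mm and 7.16 degrees, less where a joint would pass 70% of its speed; a pose out of reach is approached as far as the arm can. A call is refused whole if a number of a shift passes 4.17 or a number of a turn 7.16, either way. A call with a gripper value outside its range is refused whole. The fingers move at their own pace and stop on an object; the grip force is fixed at half the most. Time passes only in rows, so rows that do not move let the fingers close. It gives the time, the measured TCP pose, the force, the opening and the grip force at its end, in the units of the state.
- arm.read_state(): the state, without advancing time (a new reading comes with each control period).
- arm.get_image(name): name is "scene" or "top"; returns (picture, depth): 420x560x3 uint8, red, green, blue; 420x560 float32, mm along the optical axis (not along the pixel's ray), 0 where there is no reading.
- arm.camera_model(name): a dict with "fx", "fy", "cx", "cy" (pixels), "cam_to_world" (4x4, takes a point from camera to world coordinates). Camera axes: x right, y down, z forward; pixel columns grow to the right and rows downward; lengths in mm; the calibration is good to about 2 mm. A picture is of the moment at which its call begins. camera_model takes no time and is no camera call.
- arm.job_done(): hands the job in; it is judged then, once.
Trained networks look in the newest picture that a camera, given by its name, has taken for a name from the list of things; names that differ only in an ending like _2 or _b are one class to them, and where a whole thing is asked for, a point or a joint stands for the part that bears it (a point fixed in the world has none). Each returns a list of dicts, best first, with "score" (0 to 1); they miss things now and then, are a little off and sometimes report something else, mostly with a low value. They report only what shows in the picture. A call takes as long as a camera call. They do not tell look-alikes from the thing itself.
- arm.boxes_of(camera, thing): "rect" ([left, top, width, height] in pixels, round what is visible of it).
The state is a dict: "clock": time; "joints": joint angles; "joint_vel": joint speeds; "joint_efforts": joint torques, N m; "position": TCP position; "ee_rot": TCP orientation; "contact_force": force on the tool from outside, world axes, zero at the start; "wrist_torque": the same for the moment, N m; "gripper_width": finger opening in mm; "grasp_force": force on a finger pad.
Only numpy, scipy, OpenCV 4.12 (cv2) and the standard library are available. Lean on these libraries where they do the work, as an engineer would, in place of code of your own. Each camera call takes 0.05 s, during which the arm holds its last target. There are 200 camera calls.

## Working session

There is one attempt and no reset: what is moved stays moved. The work goes in short steps, Python scripts to look and compute and a tool call to move; the robot and the scene stay as the last step left them, time stands still between calls to the robot, and variables do not carry over. Pictures are saved under pics/ and viewed, at most 10 in all, crops included, and the job is handed in when it is done.

Besides the shell and the picture viewer there is one more tool, called after "Emit:" as name(argument=value, ...) on one line, values as JSON. send_rows: Moves the arm, as the interface text tells. Its arguments: {"type":"object","properties":{"targets":{"type":"array"}},"required":["targets"]}

```bash
mkdir -p pics
cat > h.py <<'E'
import numpy as np, cv2
from bench import arm
def snap(c,fn=None):
    im,d=arm.get_image(c)
    if fn: cv2.imwrite('pics/'+fn,im[:,:,::-1])
    return im,d
def world(c,u,v,d):
    m=arm.camera_model(c); 
    p=np.array([(u-m['cx'])/m['fx']*d,(v-m['cy'])/m['fy']*d,d,1.]); return (np.array(m['cam_to_world'])@p)[:3]
def at_z(c,u,v,z):
    a=world(c,u,v,100.);b=world(c,u,v,1000.); return a+(b-a)*(z-a[2])/(b[2]-a[2])
E
python3 - <<'E'
from h import *
np.set_printoptions(precision=1,suppress=True)
for c in('top','scene'):
    im,d=snap(c,c+'0.png')
    for t in ['wheel','seal','plug1_top','baby','goat','jar','trier']:
        for b in arm.boxes_of(c,t)[:5]:
            l,tp,w,h=b['rect'];u,v=l+w/2,tp+h/2
            dd=d[int(v),int(u)]
            print(c,t,round(b['score'],2),np.array(b['rect']),world(c,u,v,dd))
s=arm.read_state();print(s)
E
```

```text
top wheel 0.74 [225.  196.4  94.5  97.9] [525.5  97.5 131.2]
top seal 0.7 [222.6 197.4  98.3  97.7] [525.   99.1 114.1]
top baby 0.5 [259.3 225.6  17.7  22.3] [546.7 107.4 138.4]
top goat 0.7 [346.7 211.2  25.3  25. ] [ 586.5 -135.9   57.4]
top jar 0.81 [170.5 212.9  26.4  25.9] [585.9 329.9  86.9]
top jar 0.8 [123.1 219.3  39.2  29. ] [563.8 430.7 112.1]
top jar 0.66 [173.  184.3  19.3  15.3] [682.9 339.1  58.8]
top trier 0.93 [220.3 163.4  52.   30. ] [728.5 169.   10. ]
scene wheel 0.91 [234.7 133.6  98.4  97.7] [582.   96.3 109.7]
scene seal 0.9 [233.  135.2  98.7  92.6] [576.7  92.8 106.6]
scene plug1_top 0.53 [273.  194.4   8.6   3.6] [625.2  78.1 114.4]
scene baby 0.75 [279.6 160.4  20.2  18.8] [567.2 110.5 139.4]
scene goat 0.81 [182.9 193.9  20.1  28.7] [ 610.  -130.8   53.9]
scene jar 0.97 [403.1 165.6  37.3  48.2] [611.7 431.2  99.5]
scene jar 0.63 [367.6 184.7  29.8  31.5] [625.4 336.4  79.5]
scene jar 0.61 [380.3 218.7  18.8  28.7] [703.8 344.5  55. ]
scene trier 0.61 [368.7 183.4  26.7  35.3] [627.8 334.6  80.5]
scene trier 0.59 [285.7 238.8  61.   30.9] [730.4 168.2  12.1]
{'clock': 0.8, 'joints': array([ 1.6,  0.4,  0. , -0. , -1.2, -0.3]), 'joint_vel': array([ 0.,  0.,  0., -0., -0., -0.]), 'joint_efforts': array([ -0. , -39.2,  18.9,   4.2,  -0. ,   0. ]), 'position': array([156.3, 605.1, 231.3]), 'ee_rot': array([ 1. , -0.1, -0. , -0. ]), 'contact_force': array([-0.2, -0.2, -0.6]), 'wrist_torque': array([ 0., -0., -0.]), 'grasp_force': 0.0, 'gripper_width': 85.47839924747821}
```

View pics/top0.png

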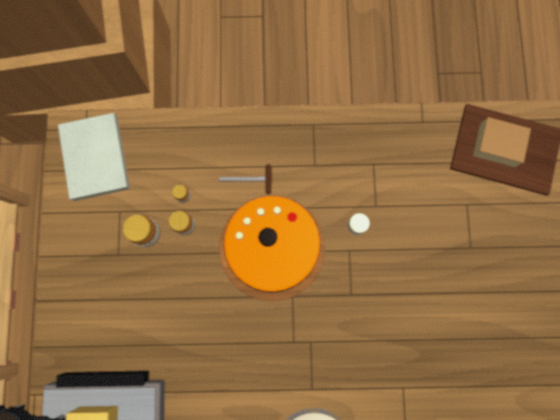

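View pics/scene0.png

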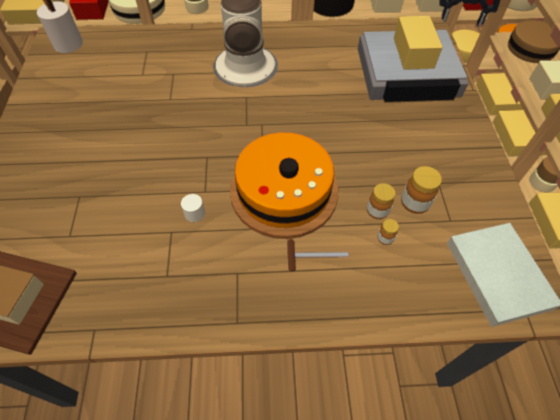

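The top view shows the seal at (292,217) and plugs 1 to 4 at (277,210), (261,212), (247,221) and (239,236). The scene view shows the seal at (264,190) and the plugs at (280,194), (298,193), (312,185) and (319,172). Next I fit the known row template to colour blobs from both cameras.

```bash
cat > fit.py <<'E'
from h import *
from scipy.optimize import least_squares
np.set_printoptions(precision=1,suppress=True)
seeds={'top':[(292,217),(277,210),(261,212),(247,221),(239,236)],'scene':[(264,190),(280,194),(298,193),(312,185),(319,172)]}
Z=[111,117.5,117.5,117.5,117.5]
def blobs(c,fn=None):
    im,d=snap(c,fn); im=im.astype(float); out=[]
    for i,(u,v) in enumerate(seeds[c]):
        ys,xs=np.mgrid[v-7:v+8,u-7:u+8]; p=im[v-7:v+8,u-7:u+8]
        w=np.clip(p[...,2]-60,0,None) if i else np.clip(100-p[...,1],0,None)*(p[...,0]>100)
        w[(xs-u)**2+(ys-v)**2>45]=0
        out.append(at_z(c,(w*xs).sum()/w.sum(),(w*ys).sum()/w.sum(),Z[i])[:2])
    return np.array(out)
def tmpl(p,n=5):
    a=p[2]+np.radians(29)*(np.arange(5)-1); return np.c_[p[0]+85*np.cos(a),p[1]+85*np.sin(a)]
if __name__=='__main__':
    A=[]
    for c in seeds:
        b=blobs(c);A.append(b)
        r=least_squares(lambda p:(tmpl(p)-b).ravel(),[540,105,0.])
        print(c,b.tolist(),'fit',r.x[:2],np.degrees(r.x[2]),(tmpl(r.x)-b).ravel())
    b=np.mean(A,0); r=least_squares(lambda p:(tmpl(p)-b).ravel(),[540,105,0.])
    print('both',r.x[:2],np.degrees(r.x[2]));print(tmpl(r.x))
    from scipy.spatial.transform import Rotation as R
    s=arm.read_state();print(R.from_quat(s['ee_rot']).as_matrix(),s['ee_rot'])
E
python3 fit.py
```

```text
top [[601.0321553290091, 46.35488883528488], [618.884758593585, 84.507333034626], [615.7843918985774, 127.00357644009082], [592.2842533280759, 162.51314870863746], [555.0660340654738, 182.51246844327252]] fit [535.3  99.9] -10.333601883814424 [-0.  -0.4 -0.   0.1  0.   0.1  0.2  0.2 -0.2  0. ]
scene [[602.1331005098766, 45.49584272340322], [621.5290481727188, 83.96927196954758], [618.1395200673229, 126.18748209185671], [595.8618138340431, 161.7900039661636], [556.8448041280496, 181.8292291236461]] fit [537.4  99.5] -10.707591027305504 [ 0.7 -0.3 -0.6 -0.2 -0.   0.  -0.8  0.2  0.7  0.3]
both [536.3  99.7] -10.520754952554176
[[601.9  45.6]
 [619.9  84.2]
 [617.  126.6]
 [593.8 162.3]
 [556.2 182.3]]
[[ 1.  -0.3 -0. ]
 [-0.3 -1.   0. ]
 [-0.  -0.  -1. ]] [ 1.  -0.1 -0.  -0. ]
```

Emit:
send_rows(targets=[{"gripper": 1, "az": -5}, {"gripper": 1, "az": -5}, {"gripper": 1, "az": -5}, {"gripper": 1}, {"gripper": 1}])

```text
$.targets[0]: bad value
```

Emit:
send_rows(targets=[{"gripper": 1, "x": 0, "y": 0, "z": 0, "ax": 0, "ay": 0, "az": -5}, {"gripper": 1, "x": 0, "y": 0, "z": 0, "ax": 0, "ay": 0, "az": -5}, {"gripper": 1, "x": 0, "y": 0, "z": 0, "ax": 0, "ay": 0, "az": -5}, {"gripper": 1, "x": 0, "y": 0, "z": 0, "ax": 0, "ay": 0, "az": 0}, {"gripper": 1, "x": 0, "y": 0, "z": 0, "ax": 0, "ay": 0, "az": 0}])

```text
clock: 1.32
position: [156.3, 605.1, 231.3]
ee_rot: [1.0, 0.003, 0.0, 0.0]
contact_force: [-0.5, -0.4, 0.1]
gripper_width: 25.1
grasp_force: 0.0
```

Emit:
send_rows(targets=[{"gripper": 1, "x": 2.3, "y": 2.6, "z": 0, "ax": 0, "ay": 0, "az": 0}, {"gripper": 1, "x": 2.3, "y": 2.6, "z": 0, "ax": 0, "ay": 0, "az": 0}, {"gripper": 1, "x": 2.3, "y": 2.6, "z": 0, "ax": 0, "ay": 0, "az": 0}, {"gripper": 1, "x": 2.3, "y": 2.6, "z": 0, "ax": 0, "ay": 0, "az": 0}, {"gripper": 1, "x": 2.3, "y": 2.6, "z": 0, "ax": 0, "ay": 0, "az": 0}])

```text
clock: 1.73
position: [273.2, 474.9, 231.5]
ee_rot: [1.0, 0.004, 0.0, -0.0]
contact_force: [0.3, 0.8, 0.2]
gripper_width: -0.4
grasp_force: 0.0
```

Emit:
send_rows(targets=[{"gripper": 1, "x": 2.3, "y": 2.6, "z": 0, "ax": 0, "ay": 0, "az": 0}, {"gripper": 1, "x": 2.3, "y": 2.6, "z": 0, "ax": 0, "ay": 0, "az": 0}, {"gripper": 1, "x": 2.3, "y": 2.6, "z": 0, "ax": 0, "ay": 0, "az": 0}, {"gripper": 1, "x": 2.3, "y": 2.6, "z": 0, "ax": 0, "ay": 0, "az": 0}, {"gripper": 1, "x": 2.3, "y": 2.6, "z": 0, "ax": 0, "ay": 0, "az": 0}])

```text
clock: 2.15
position: [389.5, 345.8, 231.7]
ee_rot: [1.0, 0.004, 0.0, -0.0]
contact_force: [-0.5, 0.1, -0.2]
gripper_width: -0.1
grasp_force: 0.0
```

Emit:
send_rows(targets=[{"gripper": 1, "x": 2.3, "y": 2.6, "z": 0, "ax": 0, "ay": 0, "az": 0}, {"gripper": 1, "x": 2.3, "y": 2.6, "z": 0, "ax": 0, "ay": 0, "az": 0}, {"gripper": 1, "x": 2.3, "y": 2.6, "z": 0, "ax": 0, "ay": 0, "az": 0}, {"gripper": 1, "x": 2.3, "y": 2.6, "z": 0, "ax": 0, "ay": 0, "az": 0}, {"gripper": 1, "x": 2.3, "y": 2.6, "z": 0, "ax": 0, "ay": 0, "az": 0}])

```text
clock: 2.57
position: [505.7, 216.8, 231.6]
ee_rot: [1.0, 0.003, 0.0, -0.0]
contact_force: [0.3, 1.2, 0.2]
gripper_width: 0.4
grasp_force: 0.0
```

Emit:
send_rows(targets=[{"gripper": 1, "x": 2.3, "y": 2.7, "z": 0, "ax": 0, "ay": 0, "az": 0}, {"gripper": 1, "x": 2.3, "y": 2.7, "z": 1, "ax": 0, "ay": 0, "az": 0}, {"gripper": 1, "x": 2.3, "y": 2.7, "z": 2, "ax": 0, "ay": 0, "az": 0}, {"gripper": 1, "x": 2.3, "y": 2.7, "z": 2, "ax": 0, "ay": 0, "az": 0}, {"gripper": 1, "x": 2.1, "y": 2.5, "z": 1, "ax": 0, "ay": 0, "az": 0}])

```text
clock: 2.98
position: [618.9, 84.3, 168.8]
ee_rot: [1.0, 0.003, -0.002, 0.0]
contact_force: [-0.2, 0.0, 0.4]
gripper_width: 0.2
grasp_force: 0.0
```

Emit:
send_rows(targets=[{"gripper": 1, "x": 0, "y": 0, "z": 1, "ax": 0, "ay": 0, "az": 0}, {"gripper": 1, "x": 0, "y": 0, "z": 0.5, "ax": 0, "ay": 0, "az": 0}, {"gripper": 1, "x": 0, "y": 0, "z": 0, "ax": 0, "ay": 0, "az": 0}])

```text
clock: 3.23
position: [618.0, 86.0, 154.7]
ee_rot: [1.0, 0.004, -0.002, 0.0]
contact_force: [-0.2, 0.4, -0.5]
gripper_width: -0.1
grasp_force: 0.0
```

Run:
```python
from h import *
im,d=snap('scene')
cv2.imwrite('pics/s1.png',cv2.resize(im[90:240,200:400,::-1],None,fx=4,fy=4,interpolation=cv2.INTER_CUBIC))
print(arm.read_state()['position'])
```

```text
[618.40434625  86.70073553 156.03249473]
```

View pics/s1.png

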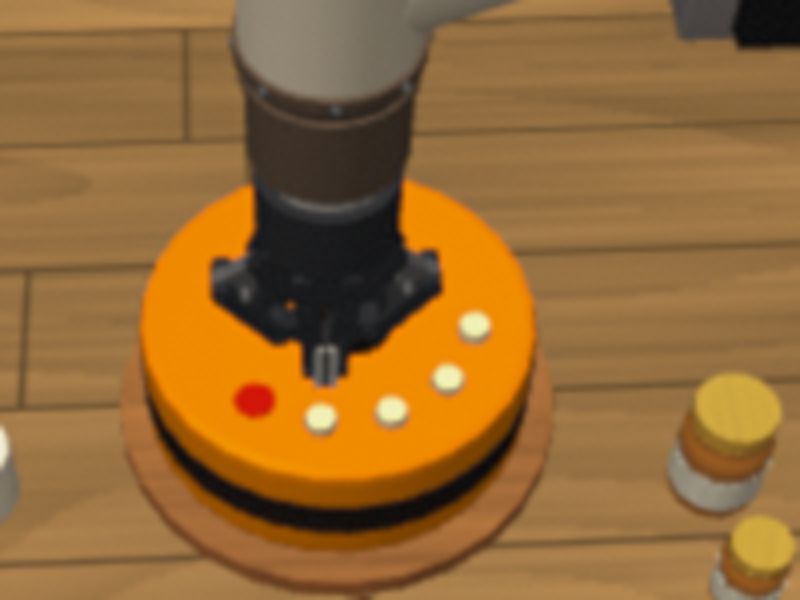

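The crop shows the shut fingertips at about (327,380), above plug 1 at (320,418). The seal is to the left, and nothing has moved. Next I lower the fingers.

Emit:
send_rows(targets=[{"gripper": 1, "x": 0.1, "y": 0.2, "z": 1.2, "ax": 0, "ay": 0, "az": 0}, {"gripper": 1, "x": 0, "y": 0, "z": 1.2, "ax": 0, "ay": 0, "az": 0}, {"gripper": 1, "x": 0, "y": 0, "z": 0.6, "ax": 0, "ay": 0, "az": 0}, {"gripper": 1, "x": 0, "y": 0, "z": 0.3, "ax": 0, "ay": 0, "az": 0}, {"gripper": 1, "x": 0, "y": 0, "z": 0, "ax": 0, "ay": 0, "az": 0}])

```text
clock: 3.7
position: [619.5, 84.8, 122.9]
ee_rot: [1.0, 0.005, -0.0, 0.0]
contact_force: [-0.1, 0.1, -0.2]
gripper_width: 0.3
grasp_force: 0.0
```

Emit:
send_rows(targets=[{"gripper": 1, "x": 0, "y": 0, "z": 0.2, "ax": 0, "ay": 0, "az": 0}, {"gripper": 1, "x": 0, "y": 0, "z": 0.2, "ax": 0, "ay": 0, "az": 0}, {"gripper": 1, "x": 0, "y": 0, "z": 0.2, "ax": 0, "ay": 0, "az": 0}, {"gripper": 1, "x": 0, "y": 0, "z": 0.1, "ax": 0, "ay": 0, "az": 0}, {"gripper": 1, "x": 0, "y": 0, "z": 0, "ax": 0, "ay": 0, "az": 0}])

```text
clock: 4.12
position: [620.2, 84.4, 116.7]
ee_rot: [1.0, 0.005, 0.0, -0.0]
contact_force: [-0.7, 1.2, 0.8]
gripper_width: 0.1
grasp_force: 0.8
```

Emit:
send_rows(targets=[{"gripper": 1, "x": 0, "y": 0, "z": 0.1, "ax": 0, "ay": 0, "az": 0}, {"gripper": 1, "x": 0, "y": 0, "z": 0.1, "ax": 0, "ay": 0, "az": 0}, {"gripper": 1, "x": 0, "y": 0, "z": 0.1, "ax": 0, "ay": 0, "az": 0}, {"gripper": 1, "x": 0, "y": 0, "z": 0, "ax": 0, "ay": 0, "az": 0}])

```text
clock: 4.45
position: [620.2, 84.4, 113.5]
ee_rot: [1.0, 0.005, 0.0, -0.0]
contact_force: [-0.8, 0.3, 3.7]
gripper_width: -0.1
grasp_force: 1.8
```

Emit:
send_rows(targets=[{"gripper": 1, "x": 0, "y": 0, "z": 0.1, "ax": 0, "ay": 0, "az": 0}, {"gripper": 1, "x": 0, "y": 0, "z": 0.1, "ax": 0, "ay": 0, "az": 0}, {"gripper": 1, "x": 0, "y": 0, "z": 0, "ax": 0, "ay": 0, "az": 0}])

```text
clock: 4.7
position: [620.2, 84.4, 111.2]
ee_rot: [1.0, 0.005, 0.0, -0.0]
contact_force: [-1.1, 0.8, 2.2]
gripper_width: -0.1
grasp_force: 1.6
```

Pressing force is about 4 N, as expected. Next I go to the stop.

Emit:
send_rows(targets=[{"gripper": 1, "x": 0, "y": 0, "z": 0.05, "ax": 0, "ay": 0, "az": 0}, {"gripper": 1, "x": 0, "y": 0, "z": 0.05, "ax": 0, "ay": 0, "az": 0}, {"gripper": 1, "x": 0, "y": 0, "z": 0, "ax": 0, "ay": 0, "az": 0}])

```text
clock: 4.95
position: [620.2, 84.4, 110.6]
ee_rot: [1.0, 0.005, 0.0, -0.0]
contact_force: [-1.0, 1.3, 3.8]
gripper_width: 0.2
grasp_force: 2.4
```

Emit:
send_rows(targets=[{"gripper": 1, "x": 0, "y": 0, "z": 0.05, "ax": 0, "ay": 0, "az": 0}, {"gripper": 1, "x": 0, "y": 0, "z": 0, "ax": 0, "ay": 0, "az": 0}])

```text
clock: 5.12
position: [620.3, 84.4, 110.6]
ee_rot: [1.0, 0.005, 0.0, -0.0]
contact_force: [-0.7, 0.8, 7.2]
gripper_width: -0.1
grasp_force: 3.4
```

Emit:
send_rows(targets=[{"gripper": 1, "x": 0, "y": 0, "z": 0.05, "ax": 0, "ay": 0, "az": 0}, {"gripper": 1, "x": 0, "y": 0, "z": 0, "ax": 0, "ay": 0, "az": 0}, {"gripper": 1, "x": 0, "y": 0, "z": 0, "ax": 0, "ay": 0, "az": 0}])

```text
clock: 5.37
position: [620.3, 84.4, 110.6]
ee_rot: [1.0, 0.005, 0.001, 0.0]
contact_force: [-3.5, 1.0, 8.6]
gripper_width: 0.2
grasp_force: 4.3
```

Emit:
send_rows(targets=[{"gripper": 1, "x": 0, "y": 0, "z": -0.5, "ax": 0, "ay": 0, "az": 0}, {"gripper": 1, "x": 0, "y": 0, "z": -0.7, "ax": 0, "ay": 0, "az": 0}, {"gripper": 1, "x": 0, "y": 0, "z": -0.5, "ax": 0, "ay": 0, "az": 0}, {"gripper": 1, "x": 0, "y": 0, "z": 0, "ax": 0, "ay": 0, "az": 0}])

```text
clock: 5.7
position: [620.6, 84.3, 127.4]
ee_rot: [1.0, 0.005, 0.001, -0.0]
contact_force: [0.2, 0.1, 0.6]
gripper_width: 0.0
grasp_force: 0.0
```

Emit:
send_rows(targets=[{"gripper": 1, "x": 0.05, "y": -1.05, "z": 0, "ax": 0, "ay": 0, "az": 0}, {"gripper": 1, "x": 0.05, "y": -1.05, "z": 0, "ax": 0, "ay": 0, "az": 0}, {"gripper": 1, "x": -0.2, "y": -1.05, "z": 0, "ax": 0, "ay": 0, "az": 0}, {"gripper": 1, "x": -0.2, "y": -1.05, "z": 0, "ax": 0, "ay": 0, "az": 0}, {"gripper": 1, "x": 0, "y": 0, "z": 0, "ax": 0, "ay": 0, "az": 0}])

```text
clock: 6.12
position: [616.2, 128.7, 126.0]
ee_rot: [1.0, 0.006, -0.0, -0.0]
contact_force: [-0.2, -0.1, -0.4]
gripper_width: -0.0
grasp_force: 0.0
```

Run:
```python
from h import *
im,d=snap('scene')
cv2.imwrite('pics/s2.png',cv2.resize(im[90:240,200:400,::-1],None,fx=4,fy=4,interpolation=cv2.INTER_CUBIC))
s=arm.read_state();print(s['position'],s['contact_force'])
```

```text
[616.21103108 127.8527925  126.05138337] [ 0.48676665 -0.20859711  0.65924431]
```

View pics/s2.png

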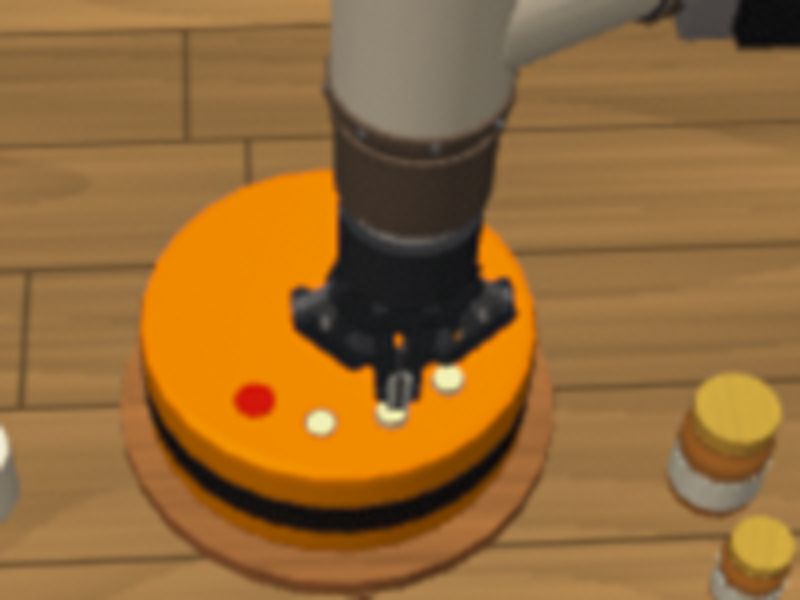

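Plug 1 at (320,422) is now flush, and the wheel, seal and jars have not moved. The fingertips are just above plug 2 at (392,412). Next I press plug 2.

Emit:
send_rows(targets=[{"gripper": 1, "x": 0.1, "y": 0.1, "z": 0.6, "ax": 0, "ay": 0, "az": 0}, {"gripper": 1, "x": 0, "y": 0, "z": 0.2, "ax": 0, "ay": 0, "az": 0}, {"gripper": 1, "x": 0, "y": 0, "z": 0.2, "ax": 0, "ay": 0, "az": 0}, {"gripper": 1, "x": 0, "y": 0, "z": 0.2, "ax": 0, "ay": 0, "az": 0}, {"gripper": 1, "x": 0, "y": 0, "z": 0.1, "ax": 0, "ay": 0, "az": 0}])

```text
clock: 6.58
position: [617.5, 125.1, 113.4]
ee_rot: [1.0, 0.004, -0.0, -0.0]
contact_force: [-2.6, 2.5, 3.4]
gripper_width: -0.2
grasp_force: 1.9
```

Emit:
send_rows(targets=[{"gripper": 1, "x": 0, "y": 0, "z": 0.1, "ax": 0, "ay": 0, "az": 0}, {"gripper": 1, "x": 0, "y": 0, "z": 0.1, "ax": 0, "ay": 0, "az": 0}, {"gripper": 1, "x": 0, "y": 0, "z": 0.1, "ax": 0, "ay": 0, "az": 0}, {"gripper": 1, "x": 0, "y": 0, "z": 0.05, "ax": 0, "ay": 0, "az": 0}, {"gripper": 1, "x": 0, "y": 0, "z": 0, "ax": 0, "ay": 0, "az": 0}])

```text
clock: 7.0
position: [617.5, 125.1, 110.6]
ee_rot: [1.0, 0.005, -0.0, 0.0]
contact_force: [-3.8, 0.8, 7.1]
gripper_width: 0.1
grasp_force: 3.4
```

Emit:
send_rows(targets=[{"gripper": 1, "x": 0, "y": 0, "z": 0.05, "ax": 0, "ay": 0, "az": 0}, {"gripper": 1, "x": 0, "y": 0, "z": 0, "ax": 0, "ay": 0, "az": 0}])

```text
clock: 7.17
position: [617.5, 125.1, 110.6]
ee_rot: [1.0, 0.005, 0.0, 0.0]
contact_force: [-4.7, 1.6, 9.5]
gripper_width: 0.0
grasp_force: 4.4
```

Emit:
send_rows(targets=[{"gripper": 1, "x": 0, "y": 0, "z": -0.5, "ax": 0, "ay": 0, "az": 0}, {"gripper": 1, "x": 0, "y": 0, "z": -0.7, "ax": 0, "ay": 0, "az": 0}, {"gripper": 1, "x": 0, "y": 0, "z": -0.5, "ax": 0, "ay": 0, "az": 0}, {"gripper": 1, "x": 0, "y": 0, "z": 0, "ax": 0, "ay": 0, "az": 0}])

```text
clock: 7.5
position: [618.7, 125.3, 127.6]
ee_rot: [1.0, 0.004, 0.001, -0.0]
contact_force: [-0.2, 0.2, 0.7]
gripper_width: 0.3
grasp_force: 0.0
```

Emit:
send_rows(targets=[{"gripper": 1, "x": -0.5, "y": -1.05, "z": 0, "ax": 0, "ay": 0, "az": 0}, {"gripper": 1, "x": -0.5, "y": -1.05, "z": 0, "ax": 0, "ay": 0, "az": 0}, {"gripper": 1, "x": -0.7, "y": -0.8, "z": 0, "ax": 0, "ay": 0, "az": 0}, {"gripper": 1, "x": -0.7, "y": -0.8, "z": 0, "ax": 0, "ay": 0, "az": 0}, {"gripper": 1, "x": 0, "y": 0, "z": 0, "ax": 0, "ay": 0, "az": 0}])

```text
clock: 7.92
position: [591.6, 163.8, 126.1]
ee_rot: [1.0, 0.006, -0.001, 0.0]
contact_force: [0.2, 0.1, -0.2]
gripper_width: -0.0
grasp_force: 0.0
```

Emit:
send_rows(targets=[{"gripper": 1, "x": 0, "y": 0, "z": 0.2, "ax": 0, "ay": 0, "az": 0}, {"gripper": 1, "x": 0, "y": 0, "z": 0.2, "ax": 0, "ay": 0, "az": 0}, {"gripper": 1, "x": 0, "y": 0, "z": 0, "ax": 0, "ay": 0, "az": 0}])

```text
clock: 8.17
position: [593.1, 161.8, 121.7]
ee_rot: [1.0, 0.004, -0.0, 0.0]
contact_force: [-0.3, -0.0, -0.2]
gripper_width: -0.2
grasp_force: 0.0
```

On target for plug 3 (593.8, 162.3).

Emit:
send_rows(targets=[{"gripper": 1, "x": 0, "y": 0, "z": 0.2, "ax": 0, "ay": 0, "az": 0}, {"gripper": 1, "x": 0, "y": 0, "z": 0.2, "ax": 0, "ay": 0, "az": 0}, {"gripper": 1, "x": 0, "y": 0, "z": 0.2, "ax": 0, "ay": 0, "az": 0}, {"gripper": 1, "x": 0, "y": 0, "z": 0.2, "ax": 0, "ay": 0, "az": 0}, {"gripper": 1, "x": 0, "y": 0, "z": 0.1, "ax": 0, "ay": 0, "az": 0}])

```text
clock: 8.58
position: [593.5, 161.7, 113.6]
ee_rot: [1.0, 0.004, 0.0, 0.0]
contact_force: [-0.9, -1.2, 4.9]
gripper_width: -0.1
grasp_force: 1.9
```

Emit:
send_rows(targets=[{"gripper": 1, "x": 0, "y": 0, "z": 0.1, "ax": 0, "ay": 0, "az": 0}, {"gripper": 1, "x": 0, "y": 0, "z": 0.1, "ax": 0, "ay": 0, "az": 0}, {"gripper": 1, "x": 0, "y": 0, "z": 0.1, "ax": 0, "ay": 0, "az": 0}, {"gripper": 1, "x": 0, "y": 0, "z": 0, "ax": 0, "ay": 0, "az": 0}])

```text
clock: 8.92
position: [593.4, 161.8, 110.6]
ee_rot: [1.0, 0.005, 0.0, 0.0]
contact_force: [-1.6, -1.2, 4.9]
gripper_width: 0.0
grasp_force: 2.2
```

Emit:
send_rows(targets=[{"gripper": 1, "x": 0, "y": 0, "z": 0.05, "ax": 0, "ay": 0, "az": 0}, {"gripper": 1, "x": 0, "y": 0, "z": 0.05, "ax": 0, "ay": 0, "az": 0}, {"gripper": 1, "x": 0, "y": 0, "z": 0, "ax": 0, "ay": 0, "az": 0}])

```text
clock: 9.17
position: [593.5, 161.8, 110.6]
ee_rot: [1.0, 0.005, 0.0, 0.0]
contact_force: [-3.0, -1.7, 8.9]
gripper_width: 0.4
grasp_force: 4.3
```

Emit:
send_rows(targets=[{"gripper": 1, "x": 0, "y": 0, "z": -0.5, "ax": 0, "ay": 0, "az": 0}, {"gripper": 1, "x": 0, "y": 0, "z": -0.7, "ax": 0, "ay": 0, "az": 0}, {"gripper": 1, "x": 0, "y": 0, "z": -0.5, "ax": 0, "ay": 0, "az": 0}, {"gripper": 1, "x": 0, "y": 0, "z": 0, "ax": 0, "ay": 0, "az": 0}])

```text
clock: 9.5
position: [594.1, 162.6, 127.5]
ee_rot: [1.0, 0.005, 0.001, -0.001]
contact_force: [0.6, 0.5, -0.3]
gripper_width: -0.2
grasp_force: 0.0
```

Emit:
send_rows(targets=[{"gripper": 1, "x": -0.85, "y": -0.65, "z": 0, "ax": 0, "ay": 0, "az": 0}, {"gripper": 1, "x": -0.85, "y": -0.65, "z": 0, "ax": 0, "ay": 0, "az": 0}, {"gripper": 1, "x": -1.0, "y": -0.4, "z": 0, "ax": 0, "ay": 0, "az": 0}, {"gripper": 1, "x": -1.0, "y": -0.4, "z": 0, "ax": 0, "ay": 0, "az": 0}, {"gripper": 1, "x": 0, "y": 0, "z": 0, "ax": 0, "ay": 0, "az": 0}])

```text
clock: 9.92
position: [553.6, 183.4, 126.2]
ee_rot: [1.0, 0.005, -0.001, 0.0]
contact_force: [0.2, -1.0, -0.4]
gripper_width: -0.2
grasp_force: 0.0
```

Emit:
send_rows(targets=[{"gripper": 1, "x": 0, "y": 0, "z": 0.2, "ax": 0, "ay": 0, "az": 0}, {"gripper": 1, "x": 0, "y": 0, "z": 0.2, "ax": 0, "ay": 0, "az": 0}, {"gripper": 1, "x": 0, "y": 0, "z": 0, "ax": 0, "ay": 0, "az": 0}])

```text
clock: 10.17
position: [556.1, 182.6, 121.8]
ee_rot: [1.0, 0.004, -0.0, 0.0]
contact_force: [0.6, -0.6, 0.3]
gripper_width: 0.0
grasp_force: 0.0
```

Emit:
send_rows(targets=[{"gripper": 1, "x": 0, "y": 0, "z": 0.2, "ax": 0, "ay": 0, "az": 0}, {"gripper": 1, "x": 0, "y": 0, "z": 0.2, "ax": 0, "ay": 0, "az": 0}, {"gripper": 1, "x": 0, "y": 0, "z": 0.2, "ax": 0, "ay": 0, "az": 0}, {"gripper": 1, "x": 0, "y": 0, "z": 0.2, "ax": 0, "ay": 0, "az": 0}, {"gripper": 1, "x": 0, "y": 0, "z": 0.1, "ax": 0, "ay": 0, "az": 0}])

```text
clock: 10.58
position: [556.5, 182.6, 113.6]
ee_rot: [1.0, 0.004, 0.0, -0.0]
contact_force: [0.2, 0.1, 3.4]
gripper_width: -0.2
grasp_force: 1.9
```

Emit:
send_rows(targets=[{"gripper": 1, "x": 0, "y": 0, "z": 0.1, "ax": 0, "ay": 0, "az": 0}, {"gripper": 1, "x": 0, "y": 0, "z": 0.1, "ax": 0, "ay": 0, "az": 0}, {"gripper": 1, "x": 0, "y": 0, "z": 0.1, "ax": 0, "ay": 0, "az": 0}, {"gripper": 1, "x": 0, "y": 0, "z": 0.05, "ax": 0, "ay": 0, "az": 0}, {"gripper": 1, "x": 0, "y": 0, "z": 0.05, "ax": 0, "ay": 0, "az": 0}])

```text
clock: 11.0
position: [556.6, 182.6, 110.6]
ee_rot: [1.0, 0.005, 0.001, 0.0]
contact_force: [-1.6, -1.5, 11.6]
gripper_width: 0.1
grasp_force: 5.6
```

Emit:
send_rows(targets=[{"gripper": 1, "x": 0, "y": 0, "z": 0, "ax": 0, "ay": 0, "az": 0}])

```text
clock: 11.08
position: [556.5, 182.6, 110.6]
ee_rot: [1.0, 0.005, 0.001, 0.0]
contact_force: [-2.4, -1.3, 7.9]
gripper_width: 0.2
grasp_force: 4.3
```

Emit:
send_rows(targets=[{"gripper": 1, "x": 0, "y": 0, "z": -1, "ax": 0, "ay": 0, "az": 0}, {"gripper": 1, "x": 0, "y": 0, "z": -3, "ax": 0, "ay": 0, "az": 0}, {"gripper": 1, "x": 0, "y": 0, "z": -3, "ax": 0, "ay": 0, "az": 0}, {"gripper": 1, "x": 0, "y": 0, "z": -3, "ax": 0, "ay": 0, "az": 0}, {"gripper": 1, "x": 0, "y": 0, "z": -2, "ax": 0, "ay": 0, "az": 0}])

```text
clock: 11.5
position: [556.7, 183.2, 232.2]
ee_rot: [1.0, 0.005, 0.001, -0.001]
contact_force: [-0.1, 0.5, -0.3]
gripper_width: 0.2
grasp_force: 0.0
```

Emit:
send_rows(targets=[{"gripper": 1, "x": -2.5, "y": -3, "z": 0, "ax": 0, "ay": 0, "az": 0}, {"gripper": 1, "x": -2.5, "y": -3, "z": 0, "ax": 0, "ay": 0, "az": 0}, {"gripper": 1, "x": -2.5, "y": -3, "z": 0, "ax": 0, "ay": 0, "az": 0}, {"gripper": 1, "x": -2.5, "y": -3, "z": 0, "ax": 0, "ay": 0, "az": 0}, {"gripper": 1, "x": -2.5, "y": -3, "z": 0, "ax": 0, "ay": 0, "az": 0}])

```text
clock: 11.92
position: [428.0, 332.6, 229.1]
ee_rot: [1.0, 0.004, -0.0, -0.0]
contact_force: [1.2, 1.0, 0.0]
gripper_width: 0.1
grasp_force: 0.0
```

Emit:
send_rows(targets=[{"gripper": 1, "x": -1, "y": -3, "z": 0, "ax": 0, "ay": 0, "az": 0}, {"gripper": 1, "x": -1, "y": -3, "z": 0, "ax": 0, "ay": 0, "az": 0}, {"gripper": 1, "x": 0, "y": 0, "z": 0, "ax": 0, "ay": 0, "az": 0}, {"gripper": 1, "x": 0, "y": 0, "z": 0, "ax": 0, "ay": 0, "az": 0}])

```text
clock: 12.25
position: [408.1, 392.6, 228.5]
ee_rot: [1.0, 0.006, -0.001, 0.0]
contact_force: [0.4, -0.8, -0.3]
gripper_width: 0.0
grasp_force: 0.0
```

Run:
```python
from fit import *
for c in seeds: print(c,blobs(c).tolist())
im,d=snap('scene')
cv2.imwrite('pics/s3.png',cv2.resize(im[90:240,200:400,::-1],None,fx=4,fy=4,interpolation=cv2.INTER_CUBIC))
s=arm.read_state();print(s['position'],s['contact_force'])
for i,(u,v) in enumerate(seeds['scene']): print(world('scene',u,v,d[v+1,u]))
```

```text
top [[601.0502115228987, 46.36307779828903], [617.8756048353915, 84.71806944295162], [614.856776896622, 126.93035944180626], [591.7015438757276, 162.39426813192307], [554.2610082638814, 182.28812926650377]]
scene [[602.1456164721427, 45.487008570932105], [624.5944261998485, 83.76489099071057], [621.5401395866932, 125.99528278038821], [598.4974829370848, 161.09410706653523], [561.1734774323185, 181.05328991645138]]
[409.3 390.6 229. ] [-0.2 -0.7 -0.5]
[604.8  47.3 113. ]
[620.   84.7 115.5]
[616.7 127.9 112.2]
[594.5 163.5 112. ]
[554.4 184.6 110.5]
```

View pics/s3.png

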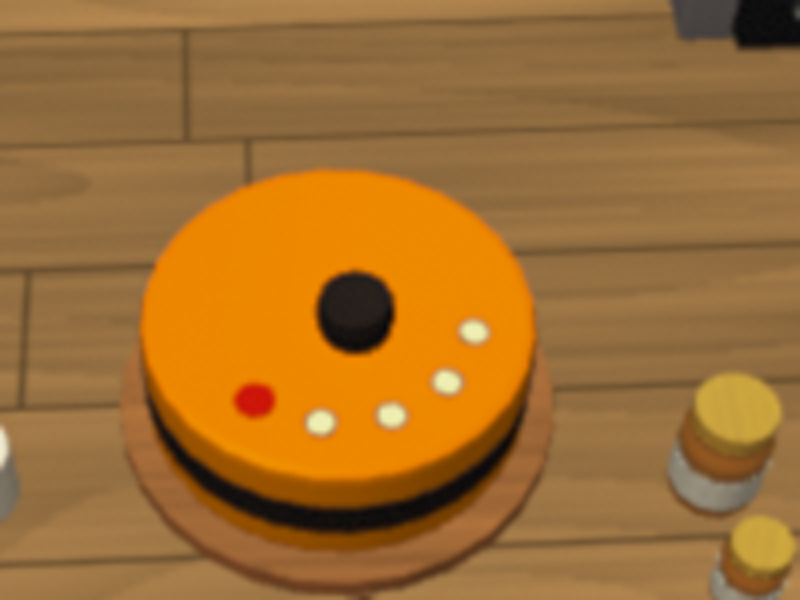

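All four plugs at (320,422), (392,415), (447,382) and (474,331) are flush. The seal and wheel have not moved, the baby cheese sits in the middle of the top, and the hand is clear.

```bash
python3 -c "
from bench import arm
print(arm.job_done())"
```

```text
the job is handed in; nothing more can be done
None
```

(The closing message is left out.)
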